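# Open the rivet jar in the bench holder

### The arm

A 6-joint arm with a two-finger parallel gripper is mounted at the origin on a cart in front of the work surface, level with it; the furniture and walls round the work are solid. World frame = base frame: x ahead of the robot, y to its left, z up, the work surface at z = 0. Lengths are in m, angles in rad, forces in N, time in s.
With the tool pointing down it reaches from about 0.375 to 0.9 m from the base axis. Payload 3.1 kg.
Tool frame: the origin (TCP) lies on the centre line of the jaws, within the pads' length; the fingertips stand 25 mm ahead of it and the grasp point (between the pads) lies 6 mm ahead of it (robot.nose_length is the y of the fingertips in the tool frame, in m); y points along the fingers, z is the direction in which the jaws open and shut, and the axes are right-handed (so a half turn about y gives the same grasp; the last joint's range is limited). The gripper opens to 87 mm and grips with 3 to 60 N. Pads are 19 mm wide; open, the fingers measure 117 mm over their backs; the gripper's body (75 mm by 190 mm) begins 51 mm behind the grasp point.
Start: joints at [1.042, 0.527, 1.433, -0, 1.181, -0.178], TCP at [0.215, 0.587, 0.248] pointing down, gripper open.
Joint ranges: [-3.08, 3.08], [-0.75, 2.2], [0.22, 2.44], [-1.43, 4.57], [0, 2.65], [-2.85, 2.85]. Speed limits (rad/s): [2.79, 2.79, 3.14, 3.14, 3.14, 3.14].

### API

Orientations are given as a unit quaternion [x, y, z, w].
In Python, from rig import robot, eyes, ticket gives the robot as it stands.
- The arm moves only by the tool play_rows, never from a script. Its argument "series" is a list of rows, each a list of 7 numbers: the opening, from 0 (shut) to 1 (fully open), then the shift along the tool's x, y, z scaled (see below), then the turn, a rotation vector about the tool's x, y, z scaled (see below). In form: [[claw, dx, dy, dz, ax, ay, az], ...]. A call has 1 to 12 rows; each row shifts and turns the commanded pose from where the row before left it, along the tool's axes as they then stand; what a row does not reach is not made up. The controller multiplies each number of a shift by 100 mm and each number of a turn by 180 degrees. A row lasts 1/12 s, in which the tool goes at most 41.7 mm and 7.16 degrees, less where a joint would pass 70% of its speed; a pose out of reach is approached as far as the arm can. A call with a number of a shift or a turn outside -1 to 1 is refused whole. A call with a gripper value outside its range is refused whole. The fingers move at their own pace and stop on an object; "grip_force" is the grip in N (left out, the last holds). Time passes only in rows, so rows that do not move let the fingers close. It gives the time, the measured TCP pose, the force and the opening at its end, in the units of the state.
- robot.get_obs(): the state, without advancing time (a new reading comes with each control period).
- eyes.camera(name): name is "scene" or "side" or "wrist"; returns the picture (384x512x3 uint8, red, green, blue); there is no depth.
- eyes.camera_params(name): a dict with "K" (3x3 intrinsics, pixels), "rvec" (rotation vector, rad) and "tvec" (3), from world to camera coordinates, as OpenCV has them. Camera axes: x right, y down, z forward; pixel columns grow to the right and rows downward; lengths in m; the calibration is good to about 2 mm. A picture is of the moment at which its call begins: read the wrist's pose just before it. camera_params takes no time and is no camera call; for the wrist camera it gives the pose at the moment of the call.
- ticket.hand_in(): hands the job in, once; it reports no verdict.
The state is a dict: "time": time; "q": joint angles; "joint_velocities": joint speeds; "joint_torque": joint torques, N m; "position": TCP position; "tool_rot": TCP orientation; "ft_force": force on the tool from outside, world axes, zero at the start; "moment": the same for the moment, N m; "grip_width": finger opening in m.
Only numpy, scipy, OpenCV 4.12 (cv2) and the standard library are available. Lean on these libraries where they do the work, as an engineer would, in place of code of your own. Each camera call takes 0.05 s, during which the arm holds its last target.

### The job

Pick up the closed six-sided glass jar of brass rivets and stand it fully home in the six-sided socket of the raised wooden jar holder, which keeps it from turning. Then unscrew its tight lid anticlockwise until the threads let go, about a fifth of a turn, and lift the lid off while the jar stays in the holder. Finish still holding the lid level over the open jar, its lower edge a finger's breadth (about 15 mm) above the glass rim and clear of it, and leave the other things on the bench where they are.

Things in the scene. Friction and masses are not known exactly. Their poses are not given: they have to be found in the camera images.
- rivet_jar: Loose hexagonal glass jar, 0.17 to 0.34 kg, upright on the bench, lid on; brass rivets inside, blank label on one flat. Body 41 mm across flats (47 over corners), 51 mm high, then a round 37 mm neck up to the rim at 72 mm; 78 mm tall with the lid. Treat as solid. Origin: centre of the underside, z up. Hexagon corners lie on its x axis and every 60 degrees from it.
- jar_rim (a point): Centre of the jar's mouth at the height of its glass rim, 72 mm above the underside.
- jar_lid: Ribbed brass-coloured twist-off lid, loose, 0.06 kg, tight on the jar: round, 52 mm across, 21.5 mm tall; grip it across from above at any yaw, at half its height; the closed jar can be lifted by it. Origin: centre of its lower edge, z up; closed, this is 56.5 mm above the jar's underside and its x axis lies along the jar's x. Freed, the edge is about 2.5 mm higher. A red dab on top marks +x.
- lid_top (a point): Centre of the lid's top face, 21.5 mm above its origin. About 0.4 N m breaks the lid loose; an unheld jar turns with it. Turned anticlockwise from above, relative to the jar, it rises 2.5 mm and is free from 53 to 94 degrees (72 is best), then strikes a stop. Until free it cannot come off and would lift the jar. Clockwise it strikes a stop at once.
- jar_holder: Fixed beech block, six-sided, 64 mm across flats, 52 mm high, on a dark steel foot 118 x 74 x 5 mm (long side along its x axis). In its top a six-sided socket, 43.4 mm across flats and 22 mm deep; its upper 4 mm widen to 51 mm across flats. Origin: centre of the underside, on the bench. Socket corners lie on its x axis and every 60 degrees from it.
- holder_seat (a point): Centre of the socket's floor, 30 mm above the bench; the jar's origin comes here when home. The jar fits in six ways (every 60 degrees); seated it has 1.2 mm of play to each side and can turn about 7 degrees either way before the socket holds it.
- jar_pickle: Bystander: small round blue jar with a white lid, 50 x 50 x 54 mm, at the back. Leave alone.
- scribe: Bystander: thin steel scribe, 7 x 125 x 7 mm, lying at the left. Leave alone.
- pot_rouge: Bystander: small round red jar with a white lid, 40 x 40 x 38 mm, at the back. Leave alone.

How it is judged:
On the way, in this order (a step that is already met when the one before it is completed fails the run):
1. the closed jar stands fully home in the holder's socket (horizontal distance between rivet_jar and holder_seat below 0.005 m and z of rivet_jar in the frame of holder_seat below 0.004 m and angle between rivet_jar's own z axis and vertical below 0.08 rad and angle between the x axis of jar_lid and the x axis of rivet_jar, either way round below 0.5 rad), for 0.2 s.
2. the lid has been turned until its threads let go, still on the jar, which stands home in the socket (angle between the x axis of jar_lid and the x axis of rivet_jar, either way round above 0.88 rad and z of jar_lid in the frame of rivet_jar below 0.066 m and horizontal distance between rivet_jar and holder_seat below 0.005 m and z of rivet_jar in the frame of holder_seat below 0.007 m), for 0.05 s.
At the end, for the whole second after the job is handed in: The jar stands upright (0.08 rad) and home in the socket (5 mm sideways, 5 mm in height); the gripper holds the lid at rest, level within 0.2 rad, centred over the mouth within 15 mm, its lower edge 3 to 40 mm above the rim, touching neither jar nor holder (horizontal distance between rivet_jar and holder_seat below 0.005 m and z of rivet_jar in the frame of holder_seat below 0.005 m and angle between rivet_jar's own z axis and vertical below 0.08 rad and z of jar_lid in the frame of jar_rim between 0.003 and 0.04 m and horizontal distance between jar_lid and jar_rim below 0.015 m and angle between jar_lid's own z axis and vertical below 0.2 rad and contact force between jar_lid and the fingers above 0.5 N and contact force between jar_lid and rivet_jar below 0.05 N and contact force between jar_lid and jar_holder below 0.05 N and linear speed of jar_lid below 0.03 m/s); the arm keeps its last pose, push and grip.
It fails at once if a bystander is pushed more than 20 mm from its place (distance of any of jar_pickle, scribe, pot_rouge from where it was at the start of the episode above 0.02 m).
It also fails if it takes over 50 s, if anything falls off the work surface, if the arm or the gripper's body presses on something with over 40 N, if the wrist force passes 120 N, or if a joint passes its speed limit or range.

## Working session

There is one attempt and no reset: what is moved stays moved. The work goes in short steps, Python scripts to look and compute and a tool call to move; the robot and the scene stay as the last step left them, time stands still between calls to the robot, and variables do not carry over. Pictures are saved under pics/ and viewed, and the job is handed in when it is done.

Besides the shell and the picture viewer there is one more tool, called after ">>>" by a JSON object that holds its "api" and its "payload". play_rows: Moves the arm, as the interface text tells. Its arguments: {"type":"object","properties":{"series":{"type":"array","items":{"type":"array","items":{"type":"number"}}},"grip_force":{"type":"number"}},"required":["series"]}

```bash
mkdir -p pics; ls
cat > h.py <<'E'
import numpy as np, cv2, sys
sys.path.insert(0,'.')
from rig import robot, eyes, ticket
from scipy.spatial.transform import Rotation as R
def snap(n,f):
    p=eyes.camera_params(n); im=eyes.camera(n); cv2.imwrite('pics/'+f,im[:,:,::-1]); np.savez('pics/'+f[:-4]+'.npz',im=im,**{k:np.array(p[k]) for k in('K','rvec','tvec')}); return im,p
def load(f): 
    d=np.load('pics/'+f+'.npz'); return d['im'],d
def ray(p,uv):
    Rm=cv2.Rodrigues(np.array(p['rvec'],float))[0]; t=np.array(p['tvec']).ravel()
    d=Rm.T@np.linalg.inv(np.array(p['K']))@np.array([uv[0],uv[1],1.]); return -Rm.T@t,d/np.linalg.norm(d)
def onz(p,uv,z):
    c,d=ray(p,uv); return c+d*(z-c[2])/d[2]
def cross(rs):
    A=np.zeros((3,3));b=np.zeros(3)
    for c,d in rs:
        M=np.eye(3)-np.outer(d,d);A+=M;b+=M@c
    return np.linalg.solve(A,b)
def proj(p,X): return cv2.projectPoints(np.array(X,float).reshape(-1,3),np.array(p['rvec']),np.array(p['tvec']),np.array(p['K']),None)[0].reshape(-1,2)
E
python3 - <<'E'
from h import *
o=robot.get_obs()
for k in o: print(k,np.round(o[k],4))
print(robot.nose_length, R.from_quat(o['tool_rot']).as_matrix().round(3))
for n in ('scene','side','wrist'):
    snap(n,n+'0.png')
E
```

```text
pics
time 0.0
q [ 1.0415  0.5284  1.4339 -0.      1.1814 -0.1785]
joint_velocities [ 0.0001 -0.0009 -0.001   0.0003  0.0012  0.0001]
joint_torque [ 9.00000e-04 -4.40039e+01 -1.76595e+01  6.34000e-02  5.82000e-02
 -2.00000e-04]
position [0.2144 0.5864 0.2466]
tool_rot [ 0.697  -0.1236  0.1231 -0.6955]
ft_force [-0.004   0.4908 -0.8383]
moment [-0.0123  0.0078  0.0263]
grip_width 0.0868
0.025 [[ 0.939 -0.001  0.344]
 [-0.344 -0.002  0.939]
 [-0.    -1.    -0.002]]
```

View pics/scene0.png

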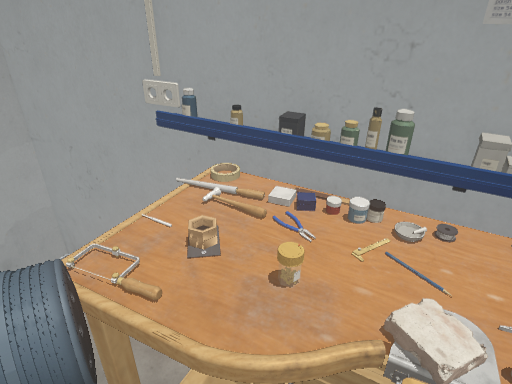

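View pics/side0.png

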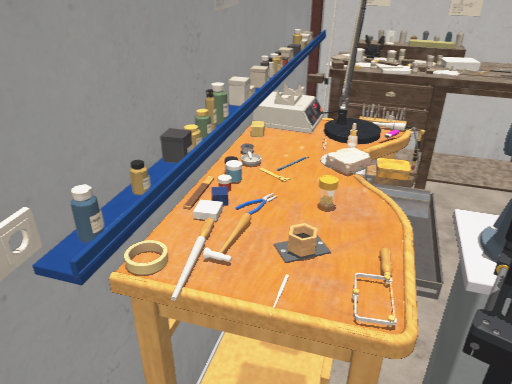

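View pics/wrist0.png

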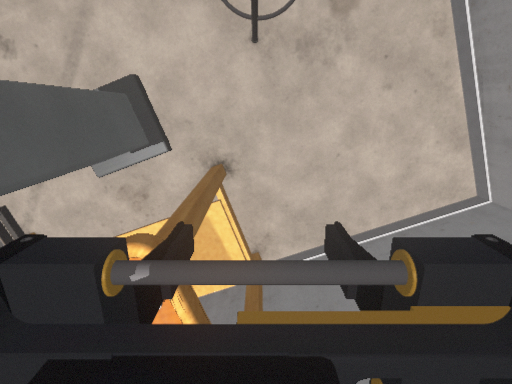

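The scene view shows the jar near (290,265) with its lid at (290,249), and the holder near (204,237). In the side view the jar's lid is at (328,182) and the holder at (302,240). The wrist camera sees neither yet. I'll get a rough location from these two views first.

Run:
```python
from h import *
a,pa=load('scene0'); b,pb=load('side0')
for n,u,v in (('lidtop',(290.5,248),(329,180)),('jarbase',(289,283),(327,209)),('holdertop',(204,224),(302,232))):
    X=cross([ray(pa,u),ray(pb,v)]); print(n,X.round(4),proj(pa,X).round(1),proj(pb,X).round(1))
w,pw=load('wrist0'); c,d=ray(pw,(256,192)); print(c,d,pw['K'])
o=robot.get_obs();Rt=R.from_quat(o['tool_rot']).as_matrix()
print('cam in tool',Rt.T@(c-o['position']), Rt.T@cv2.Rodrigues(pw['rvec'])[0].T)
for n,im,(x,y) in(('scene',a,(204,237)),('scene',a,(290,262)),('side',b,(302,240)),('side',b,(328,192))):
    cr=im[y-32:y+32,x-40:x+40]; cv2.imwrite(f'pics/c_{n}{x}.png',cv2.resize(cr[:,:,::-1],None,fx=6,fy=6,interpolation=cv2.INTER_CUBIC))
i=[cv2.imread(f'pics/c_{s}.png') for s in('scene204','scene290','side302','side328')]
cv2.imwrite('pics/c4.png',cv2.resize(np.vstack([np.hstack(i[:2]),np.hstack(i[2:])]),(750,600)))
```

```text
lidtop [ 0.498  -0.0709  0.0773] [[289.8 249. ]] [[328.5 179.3]]
jarbase [ 0.4972 -0.0721 -0.0147] [[287.6 284.9]] [[326.  207.7]]
holdertop [0.5236 0.1546 0.0462] [[203.8 224.2]] [[301.8 231.8]]
[0.13850693 0.61600954 0.38399744] [ 0.27347267 -0.11274615 -0.95524918] [[270.12176923   0.         258.71447425]
 [  0.         270.12176923 191.70099713]
 [  0.           0.           1.        ]]
cam in tool [-0.08151797 -0.13720482  0.00138933] [[ 6.47174139e-04  9.55548447e-01  2.94833421e-01]
 [ 4.67755521e-05 -2.94833511e-01  9.55548638e-01]
 [ 9.99999789e-01 -6.04615371e-04 -2.35504930e-04]]
```

View pics/c4.png

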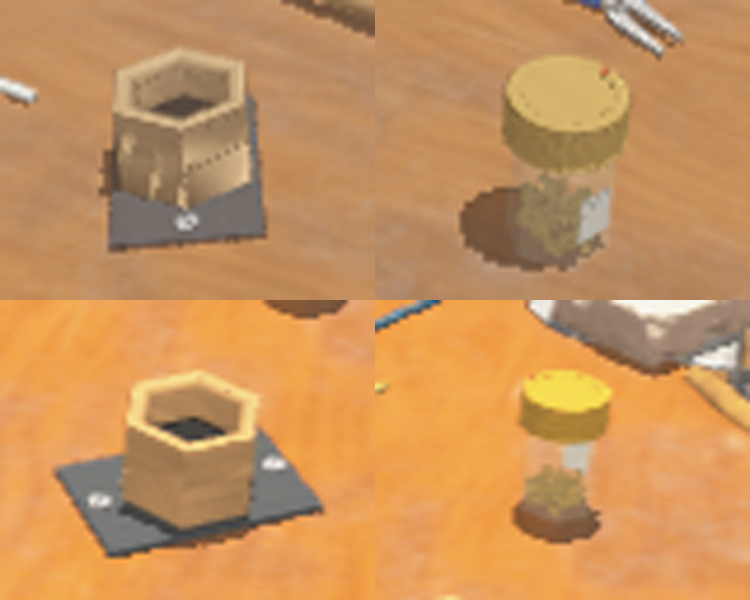

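>>> {"api": "play_rows", "payload": {"series": [[1, 0.15, 0, -0.11, 0, 0, 0], [1, 0.295, 0, -0.215, 0, 0, 0], [1, 0.295, 0, -0.215, 0, 0, 0], [1, 0.295, 0, -0.215, 0, 0, 0], [1, 0.295, 0, -0.215, 0, 0, 0], [1, 0.295, 0, -0.215, 0, 0, 0], [1, 0.295, 0, -0.215, 0, 0, 0], [1, 0.295, 0, -0.215, 0, 0, 0], [1, 0.295, 0, -0.215, 0, 0, 0], [1, 0.295, 0, -0.215, 0, 0, 0], [1, 0.295, 0, -0.215, 0, 0, 0], [1, 0.295, 0, -0.215, 0, 0, 0]]}}

```text
time: 1.15
position: [0.4491, 0.2362, 0.2474]
tool_rot: [0.696, -0.124, 0.123, -0.696]
ft_force: [0.8, 0.3, 0.5]
grip_width: 0.087
```

>>> {"api": "play_rows", "payload": {"series": [[1, 0.295, 0, -0.215, 0, 0, 0], [1, 0.295, 0, -0.215, 0, 0, 0], [1, 0.295, 0, -0.215, 0, 0, 0], [1, 0.295, 0, -0.215, 0, 0, 0], [1, 0.295, 0, -0.215, 0, 0, 0], [1, 0.295, 0, -0.215, 0, 0, 0], [1, 0.15, 0, -0.11, 0, 0, 0], [1, 0, 0, 0, 0, -0.037, 0], [1, 0, 0, 0, 0, -0.037, 0], [1, 0, 0, 0, 0, -0.037, 0], [1, 0, 0, 0, 0, 0, 0], [1, 0, 0, 0, 0, 0, 0]]}}

```text
time: 2.15
position: [0.5805, 0.0404, 0.2473]
tool_rot: [-0.707, 0.002, -0.002, 0.707]
ft_force: [-0.4, 0.7, -0.1]
grip_width: 0.0869
```

Run:
```python
from h import *
o=robot.get_obs()
for k in o: print(k,np.round(o[k],4))
print(R.from_quat(o['tool_rot']).as_matrix().round(3))
im,p=snap('wrist','w1.png')
print(proj(p,[[.498,-.072,.078],[.524,.155,.052]]))
```

```text
time 2.15
q [-0.1225  0.4698  1.5432  0.      1.1292 -1.6881]
joint_velocities [ 0.0058 -0.0028 -0.     -0.0015 -0.0018  0.0046]
joint_torque [ -0.1533 -40.4887 -16.932   -0.0522   0.0692  -0.0938]
position [0.5805 0.0404 0.2473]
tool_rot [-0.7071  0.002  -0.0016  0.7071]
ft_force [-0.3905  0.6843 -0.1432]
moment [ 0.0365 -0.0049  0.0075]
grip_width 0.0869
[[ 1.    -0.001  0.005]
 [-0.005  0.     1.   ]
 [-0.001 -1.     0.   ]]
[[153.25059258 107.64493549]
 [352.52520426 129.20020936]]
```

View pics/w1.png

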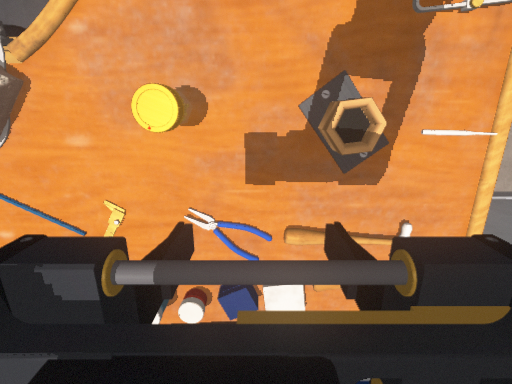

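The wrist view shows the lid at (156,107), with a red dab near its lower-left edge, and the holder's socket at (353,125). I'll go lower and take two views from different places.

>>> {"api": "play_rows", "payload": {"series": [[1, -0.05, 0.2, -0.15, 0, 0, 0], [1, -0.05, 0.2, -0.2, 0, 0, 0], [1, -0.05, 0.2, -0.2, 0, 0, 0], [1, -0.05, 0.2, -0.15, 0, 0, 0], [1, 0, 0, 0, 0, 0, 0], [1, 0, 0, 0, 0, 0, 0], [1, 0, 0, 0, 0, 0, 0]]}}

```text
time: 2.78
position: [0.5614, -0.0292, 0.1683]
tool_rot: [-0.707, 0.001, -0.002, 0.707]
ft_force: [0.6, 0.4, -0.6]
grip_width: 0.087
```

Run:
```python
from h import *
im,p=snap('wrist','w2.png')
```

>>> {"api": "play_rows", "payload": {"series": [[1, 0, 0, 0.2, 0, 0, 0], [1, 0, 0, 0.35, 0, 0, 0], [1, 0, 0, 0.35, 0, 0, 0], [1, 0, 0, 0.35, 0, 0, 0], [1, 0, 0, 0.25, 0, 0, 0], [1, 0, 0, 0, 0, 0, 0], [1, 0, 0, 0, 0, 0, 0], [1, 0, 0, 0, 0, 0, 0]]}}

```text
time: 3.5
position: [0.5614, 0.1209, 0.1685]
tool_rot: [0.707, 0.001, 0.001, -0.707]
ft_force: [-1.1, 0.2, -0.4]
grip_width: 0.087
```

Run:
```python
from h import *
im,p=snap('wrist','w3.png')
a=cv2.imread('pics/w2.png')[:260];b=cv2.imread('pics/w3.png')[:260]
cv2.imwrite('pics/w23.png',np.vstack([a,b]))
```

```text
(no output)
```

View pics/w23.png

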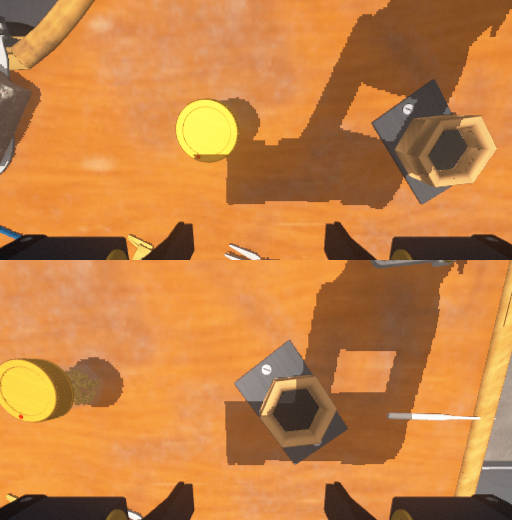

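Run:
```python
from h import *
a=cv2.imread('pics/w2.png')[80:180,150:270]; b=cv2.imread('pics/w3.png')[70:210,220:360];c=cv2.imread('pics/w2.png')[70:210,365:505]
r=lambda x:cv2.resize(x,(400,int(400*x.shape[0]/x.shape[1])),interpolation=cv2.INTER_CUBIC)
a=r(a);b=r(b)
cv2.imwrite('pics/z1.png',np.hstack([a,b[:a.shape[0]]] if False else [cv2.copyMakeBorder(a,0,400-a.shape[0],0,0,0),b]))
e=cv2.imread('pics/w3.png')[80:180,0:120];cv2.imwrite('pics/z2.png',np.hstack([cv2.copyMakeBorder(r(e),0,400-a.shape[0],0,0,0),r(c)]))
```

```text
(no output)
```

View pics/z1.png

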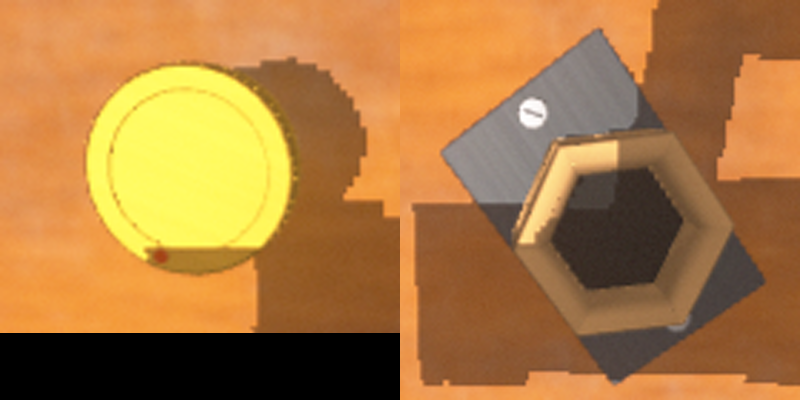

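View pics/z2.png

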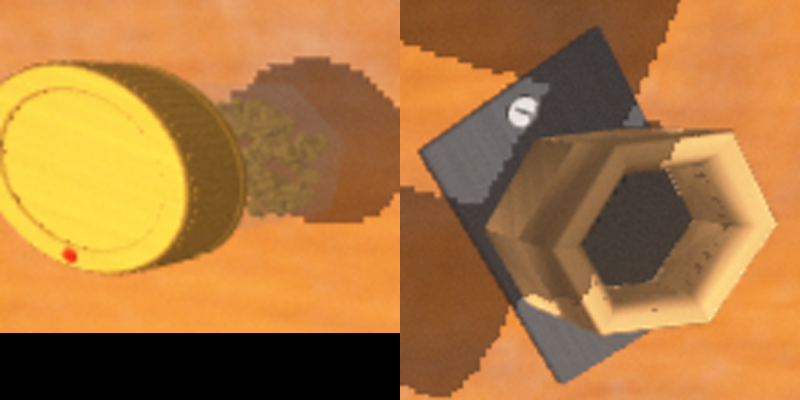

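Run:
```python
from h import *
_,p2=load('w2');_,p3=load('w3')
s=100/30.
A=lambda x,y:(x/s+150-.5,y/s+80-.5); B=lambda x,y:(x/s-.5,y/s+80-.5)
print('lid',cross([ray(p2,A(189,168.5)),ray(p3,B(87,168.5))]),'dab',cross([ray(p2,A(161,256)),ray(p3,B(70,256))]))
s2=400/140
C=lambda x,y:(x/s2+220-.5,y/s2+70-.5); D=lambda x,y:(x/s2+365-.5,y/s2+70-.5)
c3=[(158,140),(268,130),(332,225),(280,322),(180,334),(116,240)]
c2=[(225,143),(333,131),(377,225),(308,322),(205,333),(157,240)]
X=[]
for u,v in zip(c3,c2):
    x=cross([ray(p3,C(*u)),ray(p2,D(*v))]);X.append(x);print(x.round(4))
X=np.array(X);print('mean',X.mean(0))
for nm,p,cs,F in(('w3',p3,c3,C),('w2',p2,c2,D)):
    P=np.array([onz(p,F(*u),.052) for u in cs]);m=P.mean(0);a=np.degrees(np.arctan2(*(P-m)[:,[1,0]].T[::1]));print(nm,m.round(4),a.round(1),(a%60).round(1),np.linalg.norm((P-m)[:,:2],axis=1).round(4))
for nm,p,c,d in(('w2',p2,A(189,168.5),A(161,256)),('w3',p3,B(87,168.5),B(70,256))):
    c=onz(p,c,.078);d=onz(p,d,.078);print(nm,c.round(4),np.degrees(np.arctan2(d[1]-c[1],d[0]-c[0])),np.linalg.norm(d-c))
# foot corners in w3, z=.005
f=[(198,28),(42,152),(213,383),(364,282)]
F=np.array([onz(p3,C(*u),.005) for u in f]);print('foot',F.mean(0).round(4));
for i,j in((1,2),(0,3),(1,0),(2,3)):
    e=F[j]-F[i];print(np.degrees(np.arctan2(e[1],e[0])),np.linalg.norm(e))
```

```text
lid [ 0.49751423 -0.0710526   0.07648297] dab [ 0.51900568 -0.07904476  0.07873763]
[0.4899 0.1367 0.057 ]
[0.4868 0.1711 0.0548]
[0.5166 0.1942 0.0528]
[0.5494 0.1793 0.0526]
[0.5536 0.1455 0.0521]
[0.5215 0.1236 0.0521]
mean [0.51963255 0.1584071  0.05355017]
w3 [0.5194 0.1586 0.052 ] [-144.1  158.4   94.8   34.9  -21.   -87. ] [35.9 38.4 34.8 34.9 39.  33. ] [0.037  0.0355 0.0359 0.0365 0.0366 0.035 ]
w2 [0.5201 0.1596 0.052 ] [-146.1  157.1   94.9   34.3  -22.6  -87.4] [33.9 37.1 34.9 34.3 37.4 32.6] [0.0352 0.0355 0.0355 0.0361 0.0364 0.0359]
w2 [ 0.4974 -0.0708  0.078 ] -21.25939250491602 0.023296270992755223
w3 [ 0.4974 -0.0698  0.078 ] -24.53814456042912 0.023915462183378502
foot [0.5204 0.1589 0.005 ]
36.281551607908966 0.1150826746298987
36.34681359796526 0.11624949950887638
126.9943947366383 0.0720862665684871
126.06739553219046 0.07221360436683524
```

Measured positions:

| Item | Position (m) | Yaw |
|---|---|---|
| Lid | (0.497, -0.071), top at z about 0.077 | dab about -22.5° |
| Holder | (0.520, 0.159), top at z about 0.053 | about 36.3° |

The jar is within about 1.5° of the socket's yaw (mod 60°). I'll move over the jar and turn the jaws -50°, which leaves wrist range for the unscrewing.

>>> {"api": "play_rows", "payload": {"series": [[1, -0.05, 0, -0.16, 0, 0, 0], [1, -0.107, 0, -0.32, 0, 0, 0], [1, -0.107, 0, -0.32, 0, 0, 0], [1, -0.107, 0, -0.32, 0, 0, 0], [1, -0.107, 0, -0.32, 0, 0, 0], [1, -0.107, 0, -0.32, 0, 0, 0], [1, -0.055, 0, -0.155, 0, 0, 0], [1, 0, 0, 0, 0, 0.0347, 0], [1, 0, 0, 0, 0, 0.0347, 0], [1, 0, 0, 0, 0, 0.0347, 0], [1, 0, 0, 0, 0, 0.0347, 0], [1, 0, 0, 0, 0, 0.0347, 0]]}}

```text
time: 4.55
position: [0.4964, -0.0726, 0.1679]
tool_rot: [0.68, -0.194, 0.194, -0.68]
ft_force: [-0.5, -0.8, -0.1]
grip_width: 0.087
```

>>> {"api": "play_rows", "payload": {"series": [[1, 0, 0, 0, 0, 0.0347, 0], [1, 0, 0, 0, 0, 0.0347, 0], [1, 0, 0, 0, 0, 0.0347, 0], [1, 0, 0, 0, 0, 0, 0], [1, 0, 0, 0, 0, 0, 0], [1, 0, 0, 0, 0, 0, 0]]}}

```text
time: 5.05
position: [0.4964, -0.0717, 0.1677]
tool_rot: [0.641, -0.299, 0.299, -0.641]
ft_force: [0.2, -0.0, -0.5]
grip_width: 0.0867
```

```bash
cat >> h.py <<'E'
def st(target=None):
    o=robot.get_obs();Rt=R.from_quat(o['tool_rot']).as_matrix()
    print('t',o['time'],'pos',np.round(o['position'],4),'yaw',round(np.degrees(np.arctan2(Rt[1,0],Rt[0,0])),2),'yvec',Rt[:,1].round(3),'q',np.round(o['q'],2),'f',np.round(o['ft_force'],2),'m',np.round(o['moment'],3),'w',round(o['grip_width'],4))
    if target is not None:
        d=Rt.T@(np.array(target)-o['position']);print('tool shift/100mm',(d*10).round(3))
E
python3 - <<'E'
from h import *
st([.4974,-.0707,.073]); im,p=snap('wrist','w4.png')
print(proj(p,[.4974,-.0707,.078]))
E
```

```text
t 5.05 pos [ 0.4964 -0.0717  0.1677] yaw -50.03 yvec [ 0. -0. -1.] q [-0.37  0.48  1.82 -0.    0.84 -1.06] f [ 0.17 -0.02 -0.52] m [-0.072  0.007  0.016] w 0.0867
tool shift/100mm [-0.002  0.947  0.014]
[[258.98304956 204.55923672]]
```

View pics/w4.png

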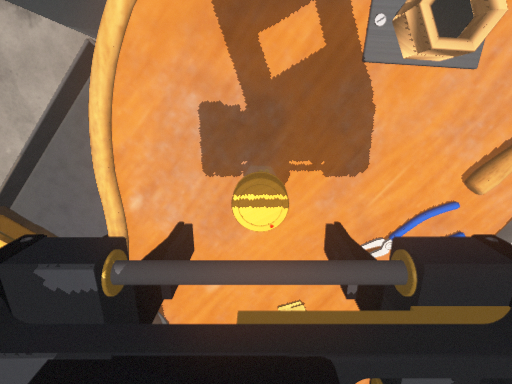

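The lid sits at (260,204) and my estimate projects to (259,204.6), so they agree. Now I'll descend and grip.

>>> {"api": "play_rows", "payload": {"series": [[1, 0, 0.2, 0.014, 0, 0, 0], [1, 0, 0.25, 0, 0, 0, 0], [1, 0, 0.25, 0, 0, 0, 0], [1, 0, 0.15, 0, 0, 0, 0], [1, 0, 0.1, 0, 0, 0, 0], [1, 0, 0, 0, 0, 0, 0], [0.3, 0, 0, 0, 0, 0, 0], [0.3, 0, 0, 0, 0, 0, 0], [0.3, 0, 0, 0, 0, 0, 0], [0.3, 0, 0, 0, 0, 0, 0], [0.3, 0, 0, 0, 0, 0, 0], [0.3, 0, 0, 0, 0, 0, 0]], "grip_force": 55}}

```text
time: 6.1
position: [0.4979, -0.0701, 0.0731]
tool_rot: [-0.641, 0.299, -0.3, 0.641]
ft_force: [-0.2, 0.3, -0.2]
grip_width: 0.0551
```

Run:
```python
from h import *
st([.4974,-.0707,.073]); im,p=snap('wrist','w5.png')
```

```text
t 6.1 pos [ 0.4979 -0.0701  0.0731] yaw -50.08 yvec [ 0.001 -0.    -1.   ] q [-0.36  0.66  1.87  0.    0.61 -1.06] f [-0.17  0.31 -0.18] m [-0.067  0.039  0.001] w 0.0551
tool shift/100mm [ 0.001  0.001 -0.007]
```

View pics/w5.png

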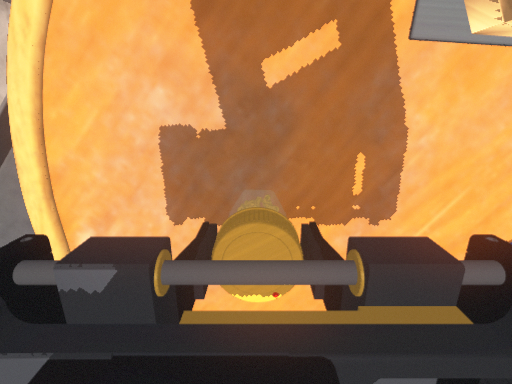

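>>> {"api": "play_rows", "payload": {"series": [[0.3, 0, 0, 0, 0, 0, 0], [0.3, 0, 0, 0, 0, 0, 0], [0.3, 0, 0, 0, 0, 0, 0], [0.3, 0, 0, 0, 0, 0, 0]]}}

```text
time: 6.48
position: [0.4976, -0.0702, 0.0729]
tool_rot: [0.641, -0.299, 0.299, -0.641]
ft_force: [-1.1, -1.4, 4.8]
grip_width: 0.0503
```

>>> {"api": "play_rows", "payload": {"series": [[0.3, 0, -0.1, 0, 0, 0, 0], [0.3, 0, -0.15, 0, 0, 0, 0], [0.3, 0, -0.2, 0, 0, 0, 0], [0.3, 0, -0.2, 0, 0, 0, 0], [0.3, 0, -0.1, 0, 0, 0, 0], [0.3, 0, 0, 0, 0, 0, 0], [0.3, 0, 0, 0, 0, 0, 0]]}}

```text
time: 7.07
position: [0.4975, -0.0699, 0.1476]
tool_rot: [-0.641, 0.299, -0.299, 0.641]
ft_force: [-0.9, 0.1, -3.3]
grip_width: 0.0504
```

Run:
```python
from h import *
st(); im,p=snap('side','s1.png')
cv2.imwrite('pics/s1c.png',cv2.resize(im[100:280,240:420,::-1],None,fx=3.3,fy=3.3))
```

```text
t 7.0667 pos [ 0.4975 -0.0699  0.1476] yaw -50.09 yvec [ 0.001 -0.    -1.   ] q [-0.36  0.52  1.83  0.    0.79 -1.06] f [-0.93  0.06 -3.28] m [-0.066 -0.005  0.022] w 0.0504
```

View pics/s1c.png

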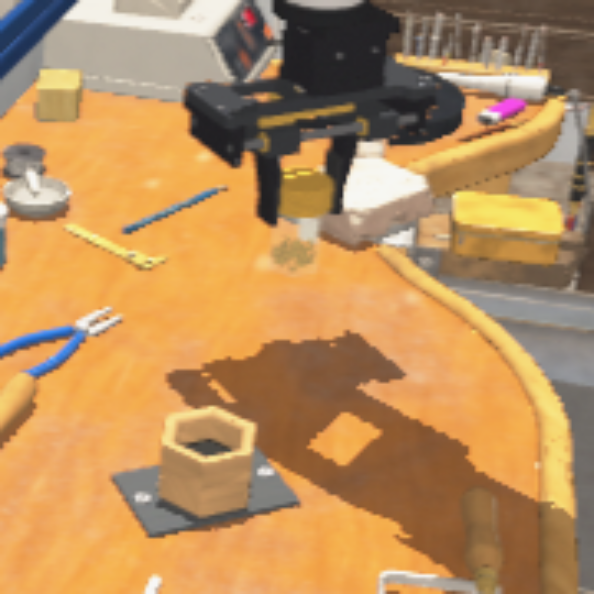

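The jar is lifted, reading about 3.3 N, and it hangs upright. I'll carry it over the holder.

>>> {"api": "play_rows", "payload": {"series": [[0.3, -0.1, 0, 0.103, 0, 0, 0], [0.3, -0.201, 0, 0.206, 0, 0, 0], [0.3, -0.201, 0, 0.206, 0, 0, 0], [0.3, -0.201, 0, 0.206, 0, 0, 0], [0.3, -0.201, 0, 0.206, 0, 0, 0], [0.3, -0.201, 0, 0.206, 0, 0, 0], [0.3, -0.201, 0, 0.206, 0, 0, 0], [0.3, -0.201, 0, 0.206, 0, 0, 0], [0.3, -0.1, 0, 0.103, 0, 0, 0], [0.3, 0, 0, 0, 0, 0, 0], [0.3, 0, 0, 0, 0, 0, 0], [0.3, 0, 0, 0, 0, 0, 0]]}}

```text
time: 8.12
position: [0.5199, 0.1584, 0.1464]
tool_rot: [0.641, -0.3, 0.298, -0.64]
ft_force: [0.1, -0.2, -3.6]
grip_width: 0.0509
```

Run:
```python
from h import *
st([.520,.1593,.103]); 
L=[]
for n,(x,y) in(('scene',(204,210)),('side',(302,220))):
    im,p=snap(n,n+'2.png'); L.append(cv2.resize(im[y-40:y+40,x-40:x+40,::-1],(400,400),interpolation=cv2.INTER_CUBIC))
    o=robot.get_obs();print(n,proj(p,[[.52,.159,.052]]),proj(p,np.array(o['position'])-[0,0,.073]))
cv2.imwrite('pics/ss2.png',np.hstack(L)); snap('wrist','w6.png')
```

```text
t 8.1167 pos [0.5199 0.1584 0.1464] yaw -50.08 yvec [-0.003 -0.001 -1.   ] q [ 0.09  0.56  1.73 -0.    0.85 -0.61] f [ 0.1  -0.25 -3.57] m [-0.059 -0.016 -0.014] w 0.0509
tool shift/100mm [-0.006  0.434  0.008]
scene [[201.19521943 222.32773992]] [[200.94476715 214.4404494 ]]
side [[303.0973772  231.07420399]] [[303.61704336 222.9719153 ]]
```

View pics/ss2.png

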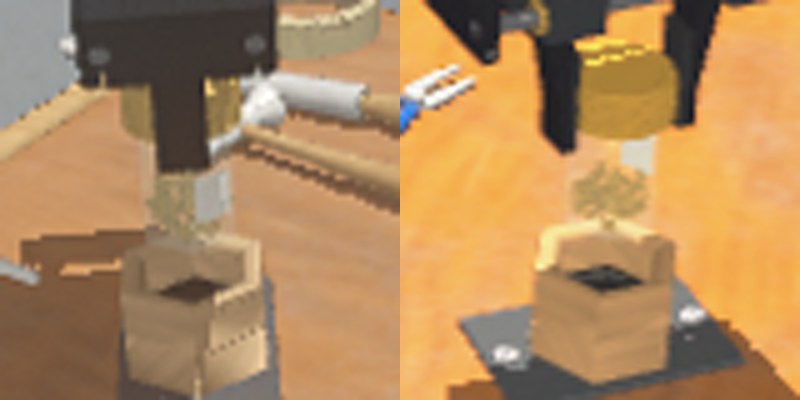

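View pics/w6.png

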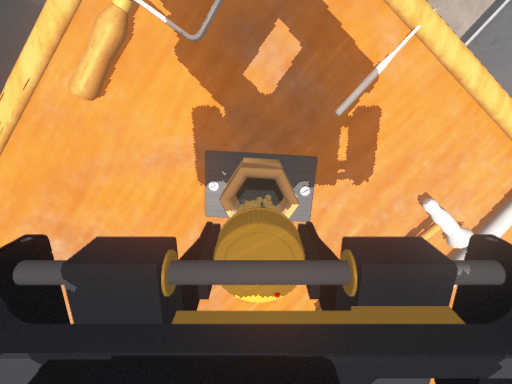

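The jar hangs above the socket in both views. In the side view the jar body, at crop x about 612, looks right of the holder's centre at about 603. I'll check that numerically before lowering.

Run:
```python
from h import *
def hexpts(c,z,r,yaw): 
    a=np.radians(yaw+60*np.arange(6)); return np.c_[c[0]+r*np.cos(a),c[1]+r*np.sin(a),np.full(6,z)]
J=(.5199,.1584)
for f,(x,y) in(('scene2',(204,210)),('side2',(302,220))):
    im,p=load(f); s=5; o=np.array([x-40,y-40])
    q=lambda P:((proj(p,P)-o)*s)
    for n,c,z,r,yw in(('holder top',(.52,.159),.052,.037,36.3),('jar bottom',J,.0735,.0235,37.5),('jar shoulder',J,.1245,.0235,37.5)):
        P=q(hexpts(c,z,r,yw));print(f,n,'u',P[:,0].min().round(),P[:,0].max().round(),'v',P[:,1].min().round(),P[:,1].max().round())
    a=np.radians(np.arange(0,360,5));
    for z in(.13,.1515):
        P=q(np.c_[J[0]+.026*np.cos(a),J[1]+.026*np.sin(a),np.full(len(a),z)]);print(f,'lid',z,P[:,0].min().round(),P[:,0].max().round(),P[:,1].min().round(),P[:,1].max().round())
    cr=im[y-40:y+40,x-40:x+40,::-1]; cv2.imwrite(f'pics/big_{f}.png',cv2.resize(cr,(600,600),interpolation=cv2.INTER_NEAREST))
```

```text
scene2 holder top u 114.0 257.0 v 219.0 308.0
scene2 jar bottom u 138.0 230.0 v 196.0 251.0
scene2 jar shoulder u 129.0 224.0 v 99.0 151.0
scene2 lid 0.13 115.0 235.0 86.0 143.0
scene2 lid 0.1515 111.0 232.0 43.0 98.0
side2 holder top u 133.0 277.0 v 212.0 301.0
side2 jar bottom u 163.0 254.0 v 189.0 245.0
side2 jar shoulder u 169.0 262.0 v 96.0 149.0
side2 lid 0.13 159.0 275.0 83.0 142.0
side2 lid 0.1515 161.0 279.0 42.0 100.0
```

View pics/big_scene2.png

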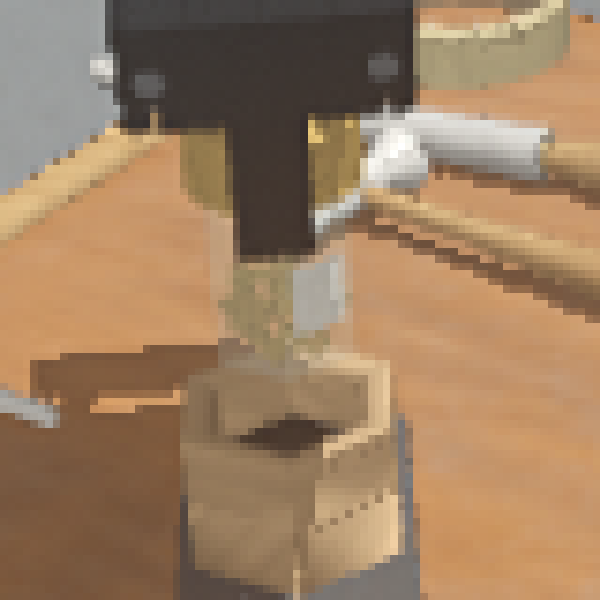

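View pics/big_side2.png

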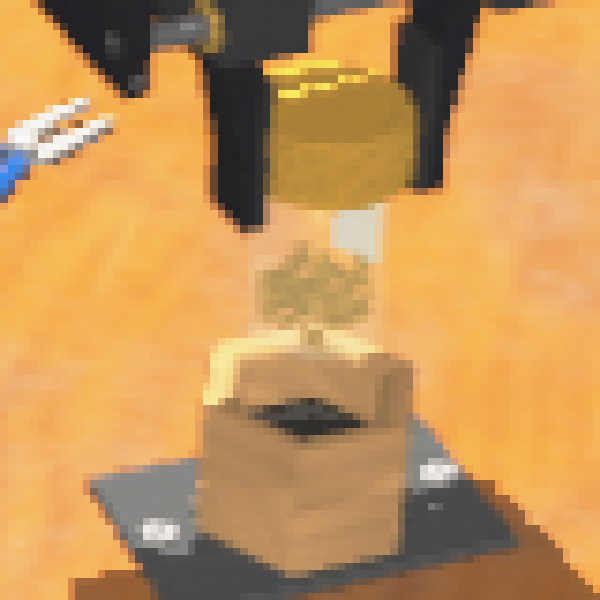

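Compared with the predicted outlines, both the lid and the holder are offset about +5 px at 5× zoom in the scene view. In the side view both are about 0. So relative alignment is within a millimetre or so. I'll lower slowly.

>>> {"api": "play_rows", "payload": {"series": [[0.3, -0.006, 0.08, 0.008, 0, 0.006, 0], [0.3, 0, 0.08, 0, 0, 0, 0], [0.3, 0, 0.05, 0, 0, 0, 0], [0.3, 0, 0.04, 0, 0, 0, 0], [0.3, 0, 0.03, 0, 0, 0, 0], [0.3, 0, 0, 0, 0, 0, 0], [0.3, 0, 0, 0, 0, 0, 0]]}}

```text
time: 8.85
position: [0.521, 0.1599, 0.1193]
tool_rot: [0.638, -0.305, 0.305, -0.638]
ft_force: [-0.0, -0.6, -3.7]
grip_width: 0.0504
```

Run:
```python
from h import *
st([.520,.1593,.103])
```

```text
t 8.85 pos [0.521  0.1599 0.1193] yaw -51.17 yvec [-0. -0. -1.] q [ 0.09  0.61  1.74 -0.    0.79 -0.59] f [-0.03 -0.64 -3.74] m [-0.062 -0.009  0.005] w 0.0504
tool shift/100mm [-0.001  0.163 -0.012]
```

>>> {"api": "play_rows", "payload": {"series": [[0.3, 0, 0.03, -0.012, 0, 0, 0], [0.3, 0, 0.03, 0, 0, 0, 0], [0.3, 0, 0.03, 0, 0, 0, 0], [0.3, 0, 0, 0, 0, 0, 0], [0.3, 0, 0, 0, 0, 0, 0]]}}

```text
time: 9.27
position: [0.52, 0.1592, 0.1104]
tool_rot: [0.638, -0.305, 0.305, -0.638]
ft_force: [0.0, 0.3, -2.3]
grip_width: 0.0506
```

Run:
```python
from h import *
st([.520,.1593,.103])
```

```text
t 9.2667 pos [0.52   0.1592 0.1104] yaw -51.16 yvec [-0. -0. -1.] q [ 0.09  0.62  1.75 -0.    0.77 -0.59] f [ 0.02  0.29 -2.27] m [0.002 0.006 0.023] w 0.0506
tool shift/100mm [-0.001  0.074  0.001]
```

The jar's underside is at about 37 mm, already below the chamfer and inside the narrow socket. I'll keep lowering.

>>> {"api": "play_rows", "payload": {"series": [[0.3, 0, 0.025, 0, 0, 0, 0], [0.3, 0, 0.025, 0, 0, 0, 0], [0.3, 0, 0.015, 0, 0, 0, 0], [0.3, 0, 0.01, 0, 0, 0, 0], [0.3, 0, 0, 0, 0, 0, 0], [0.3, 0, 0, 0, 0, 0, 0]]}}

```text
time: 9.77
position: [0.5201, 0.1591, 0.1031]
tool_rot: [0.638, -0.305, 0.305, -0.638]
ft_force: [-0.7, -0.3, -1.7]
grip_width: 0.0506
```

Run:
```python
from h import *
st([.520,.1593,.103])
```

```text
t 9.7667 pos [0.5201 0.1591 0.1031] yaw -51.17 yvec [-0. -0. -1.] q [ 0.09  0.63  1.76 -0.    0.75 -0.59] f [-0.7  -0.29 -1.74] m [-0.126  0.138 -0.063] w 0.0506
tool shift/100mm [-0.002  0.001  0.   ]
```

>>> {"api": "play_rows", "payload": {"series": [[0.3, 0, 0.005, 0, 0, 0, 0], [0.3, 0, 0.005, 0, 0, 0, 0], [0.3, 0, 0, 0, 0, 0, 0], [0.3, 0, 0, 0, 0, 0, 0], [0.3, 0, 0, 0, 0, 0, 0]]}}

```text
time: 10.18
position: [0.5202, 0.1591, 0.1029]
tool_rot: [-0.638, 0.305, -0.305, 0.638]
ft_force: [-2.2, -0.9, 4.8]
grip_width: 0.0506
```

Run:
```python
from h import *
st([.520,.1593,.103])
L=[]
for n,(x,y) in(('scene',(204,210)),('side',(302,220))):
    im,p=snap(n,n+'3.png'); L.append(cv2.resize(im[y-40:y+40,x-40:x+40,::-1],(400,400),interpolation=cv2.INTER_CUBIC))
cv2.imwrite('pics/ss3.png',np.hstack(L))
```

```text
t 10.1833 pos [0.5202 0.1591 0.1029] yaw -51.16 yvec [ 0. -0. -1.] q [ 0.09  0.63  1.76 -0.    0.75 -0.59] f [-2.24 -0.92  4.75] m [-0.248  0.35  -0.065] w 0.0506
tool shift/100mm [-0.002 -0.001  0.   ]
```

View pics/ss3.png

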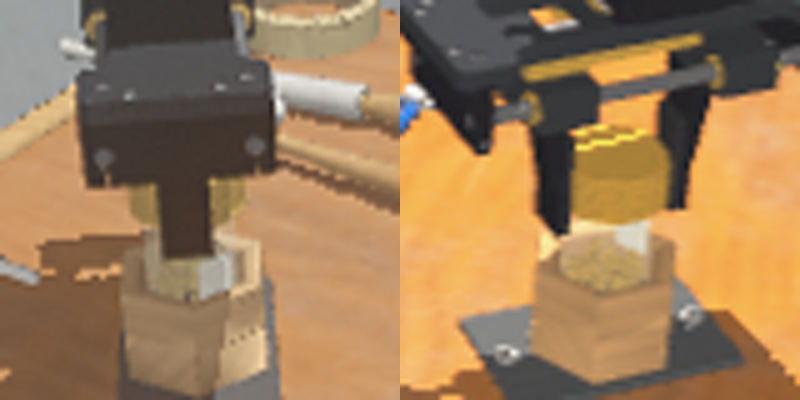

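The jar is home. TCP z is 0.1029, which is 30 mm above the bench grasp height. The last 1 mm of commanded descent only raised the force to 4.8 N up. Next is unscrewing anticlockwise, in stages, with a slight rise.

>>> {"api": "play_rows", "payload": {"series": [[0.3, 0, 0, 0, 0, 0, 0], [0.3, 0, 0, 0, 0, 0, 0], [0.3, 0, 0, 0, 0, -0.015, 0], [0.3, 0, 0, 0, 0, -0.02, 0], [0.3, 0, 0, 0, 0, -0.02, 0], [0.3, 0, 0, 0, 0, -0.02, 0], [0.3, 0, 0, 0, 0, -0.02, 0], [0.3, 0, 0, 0, 0, -0.02, 0], [0.3, 0, 0, 0, 0, 0, 0]], "grip_force": 60}}

```text
time: 11.03
position: [0.5202, 0.1592, 0.103]
tool_rot: [-0.682, 0.185, -0.185, 0.683]
ft_force: [-2.3, -0.2, 4.7]
grip_width: 0.0507
```

Run:
```python
from h import *
st([.520,.1593,.103])
im,p=snap('wrist','w7.png')
```

```text
t 11.0333 pos [0.5202 0.1592 0.103 ] yaw -30.35 yvec [ 0.001  0.    -1.   ] q [ 0.09  0.63  1.76  0.    0.75 -0.95] f [-2.33 -0.18  4.67] m [-0.028  0.343  0.014] w 0.0507
tool shift/100mm [-0.002 -0.    -0.   ]
```

View pics/w7.png

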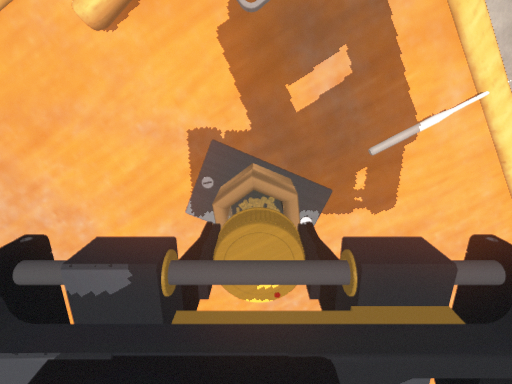

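The dab stays at (277,295) relative to the gripper while the holder has turned in view, so the lid turns with the jaws. I'll continue.

>>> {"api": "play_rows", "payload": {"series": [[0.3, 0, 0, 0, 0, -0.02, 0], [0.3, 0, -0.001, 0, 0, -0.02, 0], [0.3, 0, -0.002, 0, 0, -0.02, 0], [0.3, 0, -0.002, 0, 0, -0.02, 0], [0.3, 0, -0.001, 0, 0, -0.02, 0], [0.3, 0, -0.002, 0, 0, -0.02, 0], [0.3, 0, -0.001, 0, 0, -0.02, 0], [0.3, 0, -0.001, 0, 0, -0.02, 0], [0.3, 0, 0, 0, 0, 0, 0]]}}

```text
time: 11.83
position: [0.5195, 0.1588, 0.1038]
tool_rot: [0.707, -0.01, 0.009, -0.707]
ft_force: [-3.5, -2.4, 5.6]
grip_width: 0.0503
```

Run:
```python
from h import *
st([.520,.1593,.103])
```

```text
t 11.8333 pos [0.5195 0.1588 0.1038] yaw -1.53 yvec [-0.001 -0.001 -1.   ] q [ 0.09  0.63  1.76 -0.    0.75 -1.45] f [-3.53 -2.41  5.61] m [-0.261  0.484  0.064] w 0.0503
tool shift/100mm [0.005 0.008 0.005]
```

>>> {"api": "play_rows", "payload": {"series": [[0.3, 0, -0.002, 0, 0, -0.02, 0], [0.3, 0, -0.002, 0, 0, -0.02, 0], [0.3, 0, -0.002, 0, 0, -0.02, 0], [0.3, 0, -0.002, 0, 0, -0.02, 0], [0.3, 0, -0.001, 0, 0, -0.02, 0], [0.3, 0, -0.001, 0, 0, -0.02, 0], [0.3, 0, -0.001, 0, 0, -0.02, 0], [0.3, 0, -0.001, 0, 0, -0.02, 0], [0.3, 0, 0, 0, 0, 0, 0], [0.3, 0, 0, 0, 0, 0, 0]]}}

```text
time: 12.67
position: [0.5196, 0.1586, 0.1045]
tool_rot: [0.688, 0.165, -0.166, -0.687]
ft_force: [-2.9, -3.8, 4.0]
grip_width: 0.0503
```

Run:
```python
from h import *
st([.520,.1593,.103])
im,p=snap('wrist','w8.png')
L=[]
for n,(x,y) in(('scene',(204,210)),('side',(302,220))):
    im,p=snap(n,n+'4.png'); L.append(cv2.resize(im[y-40:y+40,x-40:x+40,::-1],(400,400),interpolation=cv2.INTER_CUBIC))
cv2.imwrite('pics/ss4.png',np.hstack(L))
```

```text
t 12.6667 pos [0.5196 0.1586 0.1045] yaw 27.07 yvec [-0.001 -0.001 -1.   ] q [ 0.09  0.63  1.76 -0.    0.75 -1.95] f [-2.91 -3.83  4.01] m [-0.573  0.482 -0.005] w 0.0503
tool shift/100mm [0.006 0.015 0.004]
```

View pics/w8.png

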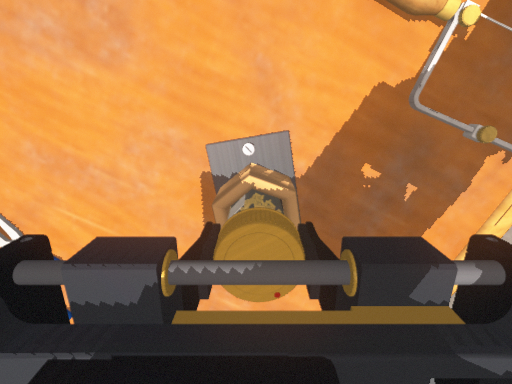

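View pics/ss4.png

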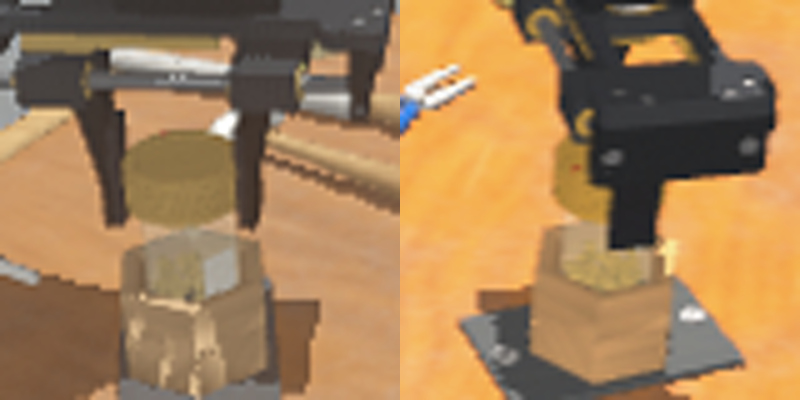

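The jaws have turned 78° in all, and the dab is still at (277,295) relative to them. The jar stands in the socket, and the torque about the vertical has fallen to about zero. Allowing for play, the relative turn is 64–78°, inside the free range. I'll relieve the side force, then lift slowly.

>>> {"api": "play_rows", "payload": {"series": [[0.3, -0.007, 0, -0.003, 0, 0, 0], [0.3, 0, -0.01, 0, 0, 0, 0], [0.3, 0, -0.01, 0, 0, 0, 0], [0.3, 0, -0.01, 0, 0, 0, 0], [0.3, 0, -0.01, 0, 0, 0, 0], [0.3, 0, 0, 0, 0, 0, 0], [0.3, 0, 0, 0, 0, 0, 0]]}}

```text
time: 13.4
position: [0.52, 0.1588, 0.1082]
tool_rot: [-0.687, -0.166, 0.166, 0.687]
ft_force: [-0.2, -0.6, 0.0]
grip_width: 0.0505
```

Run:
```python
from h import *
st([.5196,.1586,.1325])
```

```text
t 13.4 pos [0.52   0.1588 0.1082] yaw 27.13 yvec [ 0.001  0.    -1.   ] q [ 0.09  0.63  1.75  0.    0.76 -1.95] f [-0.19 -0.6   0.05] m [-0.054  0.115  0.03 ] w 0.0505
tool shift/100mm [-0.004 -0.243 -0.   ]
```

>>> {"api": "play_rows", "payload": {"series": [[0.3, 0, -0.03, 0, 0, 0, 0], [0.3, 0, -0.04, 0, 0, 0, 0], [0.3, 0, -0.05, 0, 0, 0, 0], [0.3, 0, -0.05, 0, 0, 0, 0], [0.3, 0, -0.04, 0, 0, 0, 0], [0.3, 0, -0.03, 0, 0, 0, 0], [0.3, 0, 0, 0, 0, 0, 0], [0.3, 0, 0, 0, 0, 0, 0], [0.3, 0, 0, 0, 0, 0, 0], [0.3, 0, 0, 0, 0, 0, 0]]}}

```text
time: 14.23
position: [0.5195, 0.1586, 0.132]
tool_rot: [-0.687, -0.166, 0.166, 0.687]
ft_force: [0.2, 0.5, -0.8]
grip_width: 0.0505
```

Run:
```python
from h import *
st([.5196,.1586,.1325])
snap('wrist','w9.png')
L=[]
for n,(x,y) in(('scene',(204,210)),('side',(302,220))):
    im,p=snap(n,n+'5.png'); L.append(cv2.resize(im[y-40:y+40,x-40:x+40,::-1],(400,400),interpolation=cv2.INTER_CUBIC))
    a=np.radians(np.arange(0,360,5));f=lambda z,r:(proj(p,np.c_[.52+r*np.cos(a),.159+r*np.sin(a),np.full(72,z)])-[x-40,y-40])*5
    for nm,P in(('rim',f(.102,.0185)),('lidedge',f(.117,.026)),('lidtop',f(.1385,.026))): print(n,nm,P.min(0).round(),P.max(0).round())
cv2.imwrite('pics/ss5.png',np.hstack(L))
```

```text
t 14.2333 pos [0.5195 0.1586 0.132 ] yaw 27.13 yvec [-0.001 -0.    -1.   ] q [ 0.09  0.59  1.74 -0.    0.82 -1.95] f [ 0.17  0.49 -0.82] m [ 0.024  0.027 -0.001] w 0.0505
tool shift/100mm [ 0.001 -0.005 -0.   ]
scene rim [137. 147.] [220. 189.]
scene lidedge [116. 111.] [235. 168.]
scene lidtop [112.  68.] [233. 125.]
side rim [172. 144.] [253. 187.]
side lidedge [157. 107.] [272. 168.]
side lidtop [159.  67.] [276. 126.]
```

View pics/ss5.png

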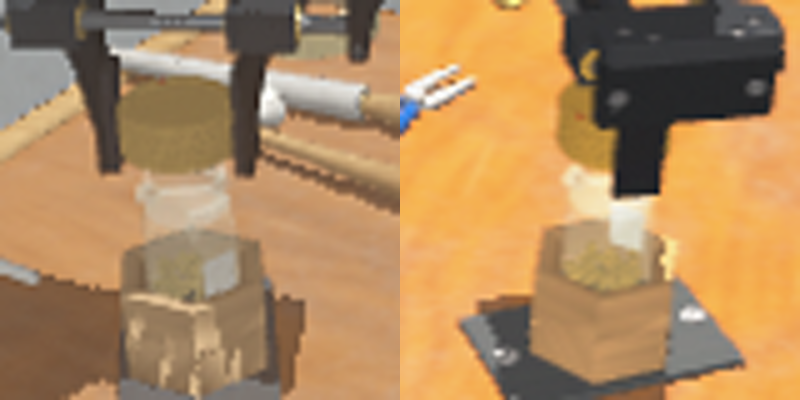

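View pics/w9.png

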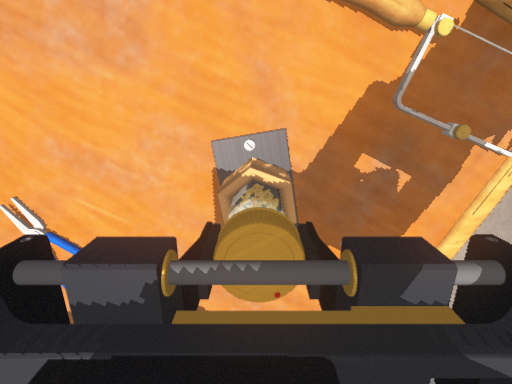

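The lid is clear. In the scene crop its lower edge is at v about 170 (168 predicted for 15 mm above the rim), with the open neck visible below it. The jar is still in the socket, the wrist carries only about 0.8 N, and the lid is level. Handing in.

Run:
```python
from h import *
print(ticket.hand_in()); st()
```

```text
the job is handed in; nothing more can be done
None
the job is handed in; nothing more can be done
```

The closed jar is home in the holder, its lid is unscrewed and lifted off, and the gripper is still holding the lid over the open jar. The job is handed in; it gives no verdict.

- **Seating:** I gripped the jar by its lid and lowered it into the socket. It stopped at TCP z = 0.1029 m, exactly 30 mm above the bench grasp height. The last 1 mm of commanded descent only raised the upward force to about 5 N.
- **Unscrewing:** I turned the jaws 78° anticlockwise. The red dab stayed fixed relative to the gripper, so there was no slip. Allowing for the socket's play, the lid turned about 64–78° relative to the jar.
- **Final state:** By the measured height, the lid's lower edge is about 15 mm above the rim. It is level, within about 1 mm of where the lid sat on the jar when it let go, and held at the 60 N grip setting. The wrist carried about 0.8 N, roughly the lid alone, and the pictures show the jar still in the socket. I never touched the bystanders. The last reading was at 14.2 s.
- **Disagreements:** My first rough holder position from the scene and side views was about 4 mm off the wrist-camera measurement. The scene view showed a shared offset of about 1 px on both lid and holder, so I used the wrist measurement, and the fit confirmed it. I did not measure the final lid gap separately; it rests on the TCP height and a match of about 1 px in the scene view.

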